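# Take the big hand bell off its keeper hook and stand it in its rest

### The arm

A 6-joint arm with a two-finger parallel gripper is mounted at the origin on the work surface. World frame = base frame: x ahead of the robot, y to its left, z up, the work surface at z = 0. Lengths are in m, angles in rad, forces in N, time in s.
With the tool pointing down it reaches from about 0.25 to 0.775 m from the base axis. Payload 4 kg.
Tool frame: the origin (TCP) lies at the very end of the fingers, on their centre line; the grasp point (between the pads) lies hold_point_z behind it (hold_point_z is the distance from the TCP to the grasp point, in m); z points along the fingers, y is the direction in which the jaws open and shut (so a half turn about z gives the same grasp; the last joint's range is limited). The gripper opens to 94 mm and grips with 3 to 60 N. Pads are 16 mm wide; open, the fingers measure 119 mm over their backs; the gripper's body (75 mm by 177 mm) begins 78 mm behind the grasp point.
Start: joints at [1.027, 0.087, 1.371, -0, 1.684, -0.103], TCP at [0.235, 0.497, 0.206] pointing down, gripper open.
Joint ranges: [-3.1, 3.1], [-0.76, 2.03], [0.27, 2.55], [-1.08, 4.22], [0.17, 2.65], [-2.57, 2.57]. Speed limits (rad/s): [2.79, 2.79, 3.14, 3.14, 3.14, 3.14].

### API

Orientations are given as [roll, pitch, yaw] about the fixed x, y, z axes, in that order (R = Rz(yaw) Ry(pitch) Rx(roll)).
In Python, from bench import * gives the robot as it stands.
- The arm moves only by the tool step_arm, never from a script. Its argument "increments" is text: rows parted by semicolons, each of 6 numbers parted by spaces: the shift along the tool's x, y, z in cm, then the turn, a rotation vector about the tool's x, y, z in rad. A call has 1 to 5 rows; each row shifts and turns the commanded pose from where the row before left it, along the tool's axes as they then stand; what a row does not reach is not made up. A row lasts 1/10 s, in which the tool goes at most 50 mm and 8.59 degrees, less where a joint would pass 70% of its speed; a pose out of reach is approached as far as the arm can. A call is refused whole if a number of a shift passes 5 or a number of a turn 0.15, either way. A call with a gripper value outside its range is refused whole. "claw" is the gripper's target within -1 to 1 (shut at 1, half-way at 0, fully open at -1), set as the call begins (left out, the last holds). The fingers move at their own pace and stop on an object; the grip force is fixed at half the most. Time passes only in rows, so rows that do not move let the fingers close. It gives the time, the measured TCP pose, the force and the opening at its end, in the units of the state.
- get_obs(): the state, without advancing time (a new reading comes with each control period).
- snapshot(name): name is "scene" or "top"; returns the picture (420x560x3 uint8, red, green, blue); there is no depth.
- calibration(name): a dict with "camera_matrix" (3x3 intrinsics, pixels), "k1" (the pictures are not rectified: a ray, as slopes to the right and down, at radius r is drawn at 1 + k1 r^2 times it, then the intrinsics apply), "eye" and "orientation" of the camera in the world. Camera axes: x right, y up, looking along -z (the intrinsics and any distortion apply to the point x, -y, -z); pixel columns grow to the right and rows downward; lengths in m; the calibration is good to about 2 mm. A picture is of the moment at which its call begins. calibration takes no time and is no camera call.
- close_job(): hands the job in, once; it reports no verdict.
The state is a dict: "time": time; "joint_positions": joint angles; "qvel": joint speeds; "joint_torque": joint torques, N m; "tool_pos": TCP position; "ee_rot": TCP orientation; "wrist_force": force on the tool from outside, world axes, zero at the start; "wrist_torque": the same for the moment, N m; "width": finger opening in m.
Only numpy, scipy, OpenCV 4.12 (cv2) and the standard library are available. Lean on these libraries where they do the work, as an engineer would, in place of code of your own. Each camera call takes 0.05 s, during which the arm holds its last target. There are 200 camera calls.

### The job

Unlock the big hand bell's hook by pressing the paddle of its sprung keeper down until the keeper snaps open, take the bell off, and set it down gently and upright, mouth down, in the round recess of the wooden rest. Then snap that empty hook's keeper shut again. Keep the bell upright all the way, leave the small bell locked on its own hook, and do not disturb the jar, the mug or the remote control.

Things in the scene. Friction and masses are not known exactly. Their poses are not given: they have to be found in the camera images.
- bell: the big hand bell to move: brass cup 64 mm across the mouth and 68 mm high, brass neck 12 mm thick, brass collar 36 mm across and 6 mm thick (underside 92 mm above the mouth), then an upright dark wooden handle 24 mm thick from 98 to 198 mm. About 0.34 kg. Origin at the centre of the mouth's plane, +z up through the handle. Round: its yaw means nothing
- small_bell: the small hand bell, to be left alone: same shape, mouth 46 mm, cup 46 mm high, collar underside at 70 mm, handle 24 mm thick from 76 to 156 mm. Origin at the centre of the mouth's plane, +z up
- hook_a: hook stand of the big bell, fixed steel. Origin on the table straight below the seat. A base plate (150 x 110 x 12 mm) and a column (16 x 34 mm, 50 to 66 mm behind the origin, +x side) carry a level two-pronged fork, open towards the stand's -x (roughly to the robot): top 150 mm above the table, 8 mm thick, slot 18 mm wide, prongs 12 mm wide ending 42 mm in front (-x) of the seat
- hook_a_seat (a point): centre of the fork's seat, at its top face: the bell's neck stands in the slot here, its collar on the prongs. 20 to 27 mm in front each prong has a lip 5 mm high
- hook_a_exit (a point): seat-height point 90 mm in front (stand's -x) of the seat, where the big bell is clear of the fork. The bell comes off by raising it 8 to 13 mm (over the lips; at 16 mm its shoulder meets the fork) and drawing it level along the stand's -x to here
- keeper_a (a joint): hinge of the big bell's sprung keeper, a steel see-saw lever on hook_a: 0 = shut, 1.2 = open (rad). Pressing its paddle down turns its bar up. An over-centre spring resists (about 4 N on the paddle) up to 0.6 rad, then snaps it on to 1.2 and holds it open. Pushed back below 0.6 it snaps to 0. It cannot be forced by pulling the bell
- keeper_a_pivot (a point): the keeper's pivot, fixed on the stand at x -34, y +40 mm, 155 mm above the table; its axis runs along the stand's x
- keeper_a_pad (a point): point to press, on the upper face of the keeper's thumb paddle. Shut, the paddle (24 mm wide, 4 mm thick) slopes up and outwards at 30 degrees on the stand's +y side, 12 to 62 mm off the pivot; this point is then 42 mm out from and 26 mm above the pivot. The snap comes with the paddle about level. Moves with the keeper
- keeper_a_tip (a point): free end of the keeper's bar (8 mm wide, 6 mm thick, 54 mm from the pivot). Shut, the bar lies level from the pivot towards the stand's -y across the slot's mouth. Open, it stands steeply beside the slot, this tip 50 mm above and 20 mm in (-y) from the pivot; to shut it, push the bar from its outer (+y) side inwards and down. Moves with the keeper
- hook_b: hook stand of the small bell, built exactly like hook_a, with the same axes; to be left locked
- keeper_b (a joint): hinge of hook_b's keeper, same values as keeper_a; leave it shut
- rest: fixed light wooden block 110 x 110 x 20 mm with one blind round recess in the middle of its top, 70 mm across and 10 mm deep, that takes the big bell's mouth. Origin at the centre of its underside, on the table
- rest_floor (a point): centre of the recess's floor, 10 mm above the table
- jar: closed white jar with black cap, 60 mm across, 100 mm high, loose bystander beyond the rest; origin under its centre
- mug: white mug, 76 mm across, 85 mm high, handle on its +y side, loose bystander; origin under its centre
- remote: grey remote control lying flat, 150 (its x) x 45 x 18 mm, loose bystander; origin under its centre
Not all that is in view belongs to the job. What is shaped like the hook_a but turquoise or yellow is not meant. What is shaped like the hook_b but orange is not meant.

How it is judged:
On the way, in this order (a step that is already met when the one before it is completed fails the run):
1. the big bell's keeper has been pressed open while the bell still hangs on its hook (value of joint keeper_a above 1 rad and distance between bell and hook_a_seat below 0.11 m and horizontal distance between bell and hook_a_seat below 0.015 m), for 0.2 s.
2. the big bell stands in the recess (horizontal distance between bell and rest_floor below 0.006 m and z of bell in the frame of rest_floor below 0.004 m and angle between bell's own z axis and vertical below 0.06 rad and linear speed of bell below 0.02 m/s), for 0.2 s.
At the end, for the whole second after the job is handed in: The big bell stands still and upright (within 3.5 degrees) in the recess of the rest, its mouth within 4 mm of the recess floor in height and 6 mm of its centre; its hook's keeper is shut (below 0.12 rad); the small bell hangs where it was (within 15 mm) behind its shut keeper (all of step 2 and value of joint keeper_a below 0.12 rad and distance of small_bell from where it was at the start of the episode below 0.015 m and value of joint keeper_b below 0.15 rad); the robot touches nothing.
It fails at once if the small bell is moved more than 25 mm or its keeper opened beyond 0.4 rad (distance of small_bell from where it was at the start of the episode above 0.025 m or value of joint keeper_b above 0.4 rad).
It fails at once if the jar, the mug or the remote control is moved more than 25 mm (distance of any of jar, mug, remote from where it was at the start of the episode above 0.025 m).
It fails at once if the big bell is tipped more than 45 degrees (angle between bell's own z axis and vertical above 0.785 rad).
It fails at once if the big bell is dropped or banged on the rest (more than 60 N) (contact force between bell and rest above 60 N).
It also fails if it takes over 64 s, if anything falls off the work surface, if the arm or the gripper's body presses on something with over 40 N, if the wrist force passes 120 N, or if a joint passes its speed limit or range.

## Working session

There is one attempt and no reset: what is moved stays moved. The work goes in short steps, Python scripts to look and compute and a tool call to move; the robot and the scene stay as the last step left them, time stands still between calls to the robot, and variables do not carry over. Pictures are saved under pics/ and viewed, about 8 in all and at most 12, crops included, and the job is handed in when it is done.

Besides the shell and the picture viewer there is one more tool, called after "Emit:" as name(argument=value, ...), one argument or row to a line, values as JSON. step_arm: Moves the arm, as the interface text tells. Its arguments: {"type":"object","properties":{"increments":{"type":"string"},"claw":{"type":"number"}},"required":["increments"]}

```bash
ls; mkdir -p pics
cat > h.py <<'E'
import numpy as np, cv2
from bench import *
from scipy.spatial.transform import Rotation as R
def cal(n):
    c=calibration(n); o=np.array(c["orientation"],float)
    M=o if o.shape==(3,3) else (R.from_euler('xyz',o).as_matrix() if o.size==3 else R.from_quat(o).as_matrix())
    return np.array(c["camera_matrix"]),c["k1"],np.array(c["eye"]),M
def ray(n,u,v):
    K,k,e,M=cal(n)
    p=cv2.undistortPoints(np.array([[[u,v]]],float),K,np.array([k,0,0,0.]))[0,0]
    d=M@np.array([p[0],-p[1],-1]); return e,d/np.linalg.norm(d)
def onz(n,u,v,z):
    e,d=ray(n,u,v); return e+d*(z-e[2])/d[2]
def proj(n,P):
    K,k,e,M=cal(n); q=M.T@(np.array(P)-e); s=np.array([q[0],-q[1]])/-q[2]
    s=s*(1+k*(s@s)); return K[:2,:2]@s+K[:2,2]
def tri(a,b):
    (e1,d1),(e2,d2)=ray("scene",*a),ray("top",*b)
    t=np.linalg.lstsq(np.c_[d1,-d2],e2-e1,rcond=None)[0]
    p,q=e1+t[0]*d1,e2+t[1]*d2; return (p+q)/2,np.linalg.norm(p-q)
def save(n,f,crop=None,s=1):
    im=snapshot(n)[:,:,::-1].copy(); cv2.imwrite('pics/raw_'+f,im)
    if crop: im=im[crop[1]:crop[3],crop[0]:crop[2]]
    cv2.imwrite('pics/'+f,cv2.resize(im,None,fx=s,fy=s,interpolation=cv2.INTER_CUBIC))
E
python3 - <<'E'
from h import *
for n in("scene","top"):
    print(n,calibration(n)); save(n,n+'0.png',s=1.4)
print(get_obs())
import bench;print([x for x in dir(bench) if x[0]!='_'], bench.__dict__.get('hold_point_z'))
E
```

```text
pics
scene {'camera_matrix': array([[422.00044846,   0.        , 280.22465838],
       [  0.        , 422.00044846, 209.55956422],
       [  0.        ,   0.        ,   1.        ]]), 'k1': -0.044195417852601816, 'eye': array([ 1.00267037, -0.36962337,  1.05892645]), 'orientation': array([ 6.20254705e-01, -3.16502392e-04,  9.67787534e-01])}
top {'camera_matrix': array([[452.55671772,   0.        , 278.79713271],
       [  0.        , 452.55671772, 206.37694159],
       [  0.        ,   0.        ,   1.        ]]), 'k1': 0.0335491547585209, 'eye': array([ 0.21918671, -0.00997209,  1.67289791]), 'orientation': array([ 0.15396537,  0.00655496, -1.55736822])}
{'time': 0.1, 'joint_positions': array([ 1.02689348e+00,  8.78737090e-02,  1.37207442e+00, -2.61057051e-05,
        1.68360560e+00, -1.03057811e-01]), 'qvel': array([ 1.55966340e-03,  7.57596457e-04, -4.42878630e-03, -3.03550115e-04,
       -1.14483503e-03,  7.37307302e-05]), 'joint_torque': array([ 2.52389778e-03, -3.41251445e+01, -3.03301370e+01,  7.20509654e-02,
        3.04312678e-02, -8.04670344e-05]), 'tool_pos': array([0.23442407, 0.49699844, 0.20443983]), 'ee_rot': array([-3.13963932e+00, -1.75938513e-04,  2.70074454e+00]), 'wrist_force': array([ 0.41038161,  0.36908224, -0.86488955]), 'wrist_torque': array([-0.04749405, -0.04979801,  0.04524948]), 'width': 0.09394614653241909}
['IKError', 'calibration', 'close_job', 'get_obs', 'hold_point_z', 'snapshot'] 0.0188
```

View pics/scene0.png

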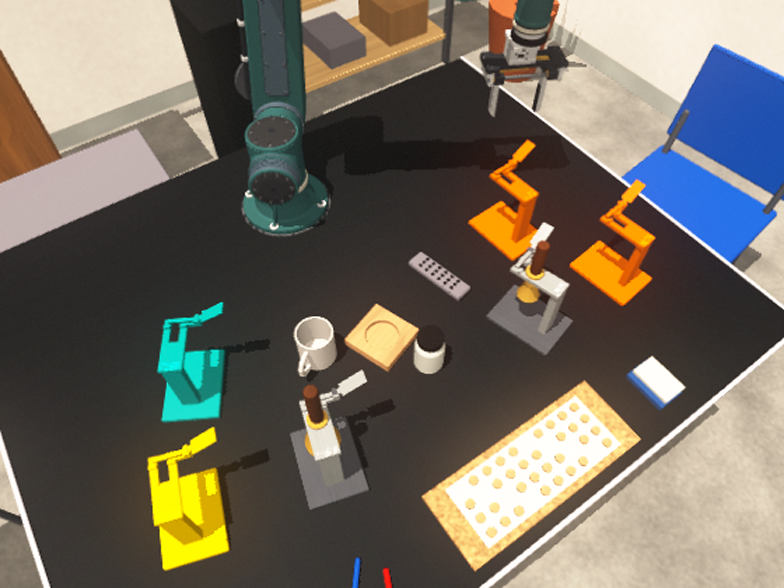

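View pics/top0.png

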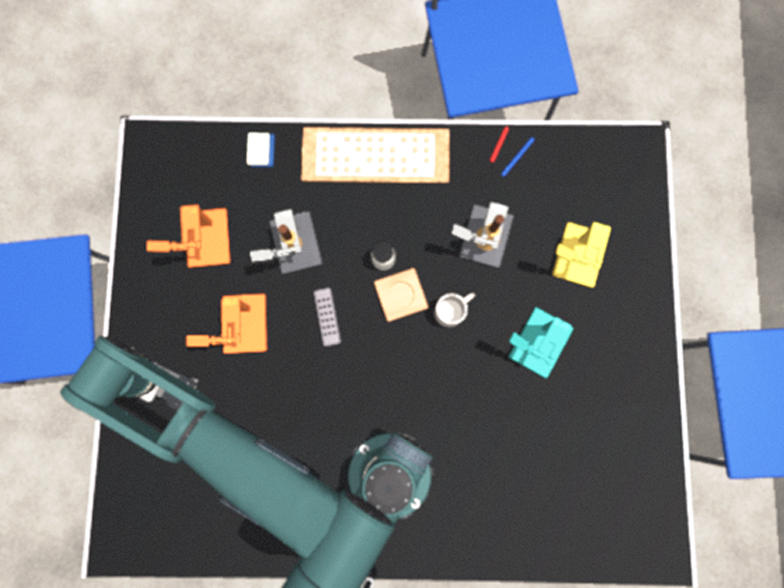

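Two grey stands compete: A1 near scene (530,280)/top (290,240), and A2 near scene (325,440)/top (487,235). The coloured ones are decoys. I'll enlarge both.

Run:
```python
from h import *
s=cv2.imread('pics/raw_scene0.png');t=cv2.imread('pics/raw_top0.png')
def c(im,x,y,w=80,h=60): return cv2.resize(im[y-h:y+h,x-w:x+w],(400,300),interpolation=cv2.INTER_CUBIC)
cv2.imwrite('pics/crop.png',np.vstack([np.hstack([c(s,375,200),c(s,235,310)]),np.hstack([c(t,205,170),c(t,345,168)])]))
```

```text
(no output)
```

View pics/crop.png

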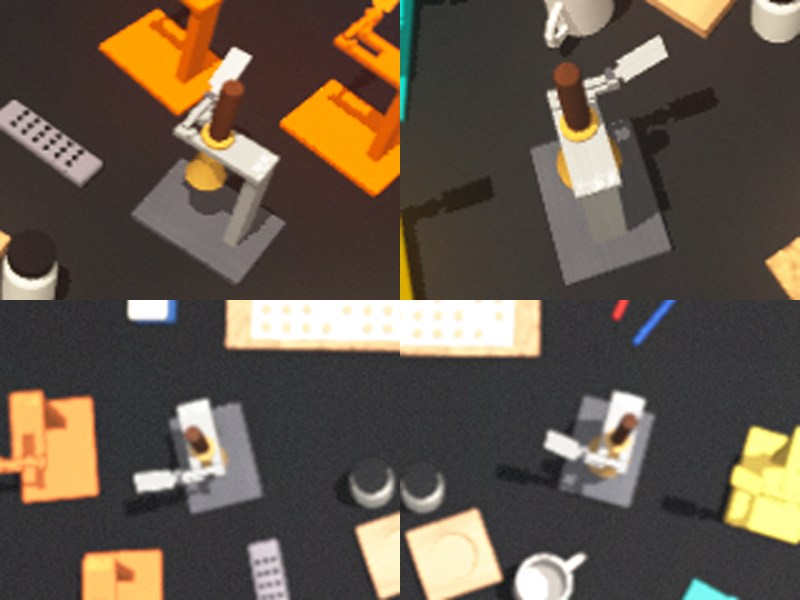

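Run:
```python
from h import *
print('A1 handle top',tri((387.8,175.5),(202.2,163.6)))
print('A2 handle top',tri((221.8,278),(356.2,157.6)))
s=cv2.imread('pics/raw_scene0.png');t=cv2.imread('pics/raw_top0.png')
# rest
for n,im in(("top",t),("scene",s)):
    h=cv2.cvtColor(im,cv2.COLOR_BGR2HSV)
    m=cv2.inRange(h,(8,50,120),(25,200,255))
    cs,_=cv2.findContours(m,cv2.RETR_EXTERNAL,cv2.CHAIN_APPROX_NONE)
    g=proj(n,(0.42,-0.0,0.02))
    for c in cs:
        if cv2.contourArea(c)>300:
            r=cv2.minAreaRect(c); 
            ap=cv2.approxPolyDP(c,6,True)[:,0]
            print(n,r, [np.round(onz(n,*p,0.02)[:2],4) for p in ap] if len(ap)<6 else '', onz(n,*r[0],.02))
# grey base plates in top view
h=cv2.cvtColor(t,cv2.COLOR_BGR2HSV)
m=cv2.inRange(h,(0,0,65),(179,60,150)); m=cv2.morphologyEx(m,cv2.MORPH_OPEN,np.ones((3,3)))
for c in cv2.findContours(m,cv2.RETR_EXTERNAL,cv2.CHAIN_APPROX_NONE)[0]:
    r=cv2.minAreaRect(c)
    if 300<r[1][0]*r[1][1]<4000: 
        b=[onz("top",*p,.012)[:2] for p in cv2.boxPoints(r)]; print(np.round(r[0],1),np.round(b,3).tolist())
```

```text
A1 handle top (array([0.58230023, 0.25587107, 0.22844552]), np.float64(0.0010105550548417683))
A2 handle top (array([ 0.60272765, -0.24487162,  0.24926311]), np.float64(0.0013240973780433343))
top ((161.18923950195312, 231.4061279296875), (42.10174560546875, 58.02164077758789), 86.8201675415039)  [0.37744124 0.43376438 0.02      ]
top ((286.1500244140625, 209.9499969482422), (31.62277603149414, 31.939002990722656), 71.56504821777344) [array([ 0.5341, -0.0551]), array([0.4952, 0.0483]), array([0.3915, 0.0098]), array([ 0.4261, -0.0927])] [ 0.46253414 -0.02301238  0.02      ]
top ((134.0, 168.0), (44.0, 60.0), 90.0)  [0.61404424 0.54771921 0.02      ]
top ((267.9850158691406, 110.21587371826172), (106.1153793334961, 39.54019546508789), 0.7073193788528442) [array([0.921 , 0.2515]), array([0.7697, 0.2465]), array([ 0.7742, -0.1478]), array([ 0.9214, -0.1477])] [0.8464172  0.05055891 0.02      ]
scene ((14.499998092651367, 396.4999694824219), (28.999996185302734, 44.99999237060547), 0.0)  [ 0.48216321 -0.76809292  0.02      ]
scene ((436.32232666015625, 360.7969970703125), (18.74979591369
[... 808 characters left out ...]
ene ((359.95550537109375, 18.27993392944336), (39.319190979003906, 81.61370849609375), 82.64761352539062)  [-0.28326822  0.95646489  0.02      ]
scene ((265.14434814453125, 31.409727096557617), (65.09496307373047, 112.59454345703125), 67.98871612548828)  [-0.43600116  0.54115721  0.02      ]
[556. 375.] [[0.014, -0.958], [0.014, -0.979], [-0.208, -0.958], [-0.209, -0.938]]
[278.  348.4] [[-0.04, 0.085], [0.052, 0.012], [-0.021, -0.085], [-0.111, -0.011]]
[501.  287.9] [[0.333, -0.747], [0.342, -0.829], [0.056, -0.837], [0.046, -0.757]]
[212.  172.5] [[0.689, 0.309], [0.69, 0.211], [0.517, 0.206], [0.516, 0.302]]
[287.5  61.4] [[1.136, 0.104], [1.185, -0.101], [0.962, -0.146], [0.914, 0.055]]
```

Handle tops are about 21 mm apart in height (0.249 and 0.228), so A2, right of centre at scene (222,278)/top (356,158) raw, is the big bell. It also has the larger cup. A1 is the small one. Next I'll measure the stand's axes and the paddle.

Run:
```python
from h import *
S=lambda x,y:(155+(x-400)/2.5,250+y/2.5)
T=lambda x,y:(265+(x-400)/2.5,108+(y-300)/2.5)
print('base top', [np.round(onz("top",*T(*p),.012)[:2],4) for p in((583,396),(654,411),(634,506),(560,486))])
print('base scene',[np.round(onz("scene",*S(*p),.012)[:2],4) for p in((531,150),(566,283),(671,247))])
print('fork far end top',[np.round(onz("top",*T(*p),.150)[:2],4) for p in((611,392),(646,397))])
print('fork far end scene',[np.round(onz("scene",*S(*p),.150)[:2],4) for p in((574,196),(620,187))])
print('paddle c',tri(S(640,60),T(563,445)),'outer mid',tri(S(661,48),T(547,437)))
s=cv2.imread('pics/raw_scene0.png');t=cv2.imread('pics/raw_top0.png')
# brown handle masks
for n,im,(x,y) in(("scene",s,(224,290)),("top",t,(355,160))):
    h=cv2.cvtColor(im,cv2.COLOR_BGR2HSV)
    m=cv2.inRange(h,(0,90,30),(12,255,140)); w=np.zeros_like(m); w[y-25:y+25,x-20:x+20]=255; m&=w
    ys,xs=np.nonzero(m); print(n,len(xs),xs.min(),xs.max(),ys.min(),ys.max())
    for v in range(ys.min(),ys.max()+1): print(v,xs[ys==v].min(),xs[ys==v].max(),end='; ')
    print()
```

```text
base top [array([ 0.7092, -0.2173]), array([ 0.6869, -0.3241]), array([ 0.5407, -0.2922]), array([ 0.5699, -0.1822])]
base scene [array([ 0.5448, -0.2851]), array([ 0.6841, -0.3236]), array([ 0.7124, -0.22  ])]
fork far end top [array([ 0.6746, -0.2389]), array([ 0.668 , -0.2872])]
fork far end scene [array([ 0.6644, -0.2857]), array([ 0.6803, -0.2477])]
paddle c (array([ 0.59348096, -0.17024014,  0.16967264]), np.float64(0.000382801327382311)) outer mid (array([ 0.60049728, -0.14884179,  0.18215172]), np.float64(0.0036963349551949022))
scene 246 216 230 275 301
275 219 224; 276 218 225; 277 217 226; 278 216 226; 279 216 226; 280 216 227; 281 216 227; 282 216 227; 283 217 227; 284 217 227; 285 218 227; 286 218 227; 287 218 228; 288 218 228; 289 219 228; 290 219 228; 291 219 228; 292 220 229; 293 220 229; 294 220 229; 295 221 230; 296 221 230; 297 221 229; 298 221 230; 299 222 229; 300 223 229; 301 224 227; 
top 34 350 357 155 164
155 355 355; 156 354 354; 157 354 355; 158 353 355; 159 353 357; 160 352 356; 161 351 355; 162 351 354; 163 350 353; 164 350 353;
```

```bash
cat >> h.py <<'E'
def to(P,yaw=None):
    o=get_obs(); M=R.from_euler('xyz',o["ee_rot"]).as_matrix()
    d=M.T@(np.array(P)-o["tool_pos"])*100
    print('t',o["time"],'pos',np.round(o["tool_pos"],4),'rot',np.round(o["ee_rot"],3),'F',np.round(o["wrist_force"],1),'w',round(o["width"],4),'-> cm',np.round(d,2))
    if yaw is not None:
        T=R.from_euler('xyz',[np.pi,0,yaw]).as_matrix(); print('turn',np.round(R.from_matrix(M.T@T).as_rotvec(),3))
SY=np.radians(-14.); SEAT=np.array([.607,-.247])
def st(x,y,z):
    c,s=np.cos(SY),np.sin(SY); return np.array([SEAT[0]+(c*x-s*y)/1000,SEAT[1]+(s*x+c*y)/1000,z])
E
python3 - <<'E'
from h import *
print(onz("scene",221.5,279.3,.256), onz("top",355.8,157.8,.256), st(-34,80,.3), proj("scene",[.607,-.247,.256]),proj("top",[.607,-.247,.256]))
to(st(-34,80,.3),1.326)
E
```

```text
[ 0.60857937 -0.2473389   0.256     ] [ 0.59999197 -0.24308297  0.256     ] [ 0.5933637 -0.161151   0.3      ] [221.26277686 278.65319425] [356.99704518 155.69337474]
t 0.1 pos [0.2344 0.497  0.2044] rot [-3.14  -0.     2.701] F [ 0.4  0.4 -0.9] w 0.0939 -> cm [-60.54 -44.22  -9.48]
turn [-2.000e-03  1.000e-03  1.375e+00]
```

Emit:
step_arm(
  increments="0 0 -2 0 0 0.14; 0 0 -2 0 0 0.14; 0 0 -2 0 0 0.14; 0 0 -2 0 0 0.14; 0 0 -2 0 0 0.14",
  claw=1,
)

```text
time: 0.6
tool_pos: [0.2345, 0.4972, 0.3056]
ee_rot: [-3.141, 0.001, 1.995]
wrist_force: [0.2, 0.3, 0.4]
width: 0.0577
```

Emit:
step_arm(
  increments="0 0 0 0 0 0.135; 0 0 0 0 0 0.135; 0 0 0 0 0 0.135; 0 0 0 0 0 0.135; 0 0 0 0 0 0.135",
)

```text
time: 1.1
tool_pos: [0.2346, 0.4972, 0.3048]
ee_rot: [-3.141, 0.001, 1.32]
wrist_force: [-0.2, -0.7, 0.2]
width: 0.0173
```

Run:
```python
from h import *
to(st(-34,80,.3),1.326)
```

```text
t 1.1 pos [0.2346 0.4972 0.3048] rot [-3.141e+00  1.000e-03  1.320e+00] F [-0.2 -0.7  0.2] w 0.0173 -> cm [-54.89  51.09   0.53]
turn [-0.     0.001 -0.006]
```

Emit:
step_arm(
  increments="-3.43 3.19 0 0 0 0; -3.43 3.19 0 0 0 0; -3.43 3.19 0 0 0 0; -3.43 3.19 0 0 0 0; -3.43 3.19 0 0 0 0",
)

```text
time: 1.6
tool_pos: [0.3481, 0.2906, 0.305]
ee_rot: [-3.141, 0.0, 1.326]
wrist_force: [0.6, 0.3, 0.1]
width: 0.0005
```

Emit:
step_arm(
  increments="-3.43 3.19 0 0 0 0; -3.43 3.19 0 0 0 0; -3.43 3.19 0 0 0 0; -3.43 3.19 0 0 0 0; -3.43 3.19 0 0 0 0",
)

```text
time: 2.1
tool_pos: [0.4613, 0.0855, 0.3051]
ee_rot: [-3.141, -0.0, 1.326]
wrist_force: [1.1, 0.2, 0.2]
width: 0.0003
```

Emit:
step_arm(
  increments="-3.43 3.19 0 0 0 0; -3.43 3.19 0 0 0 0; -3.43 3.19 0 0 0 0; -3.43 3.19 0 0 0 0; -3.43 3.19 0 0 0 0",
)

```text
time: 2.6
tool_pos: [0.5745, -0.1196, 0.3048]
ee_rot: [-3.141, -0.0, 1.326]
wrist_force: [0.5, 1.1, -0.2]
width: 0.0002
```

Run:
```python
from h import *
to(st(-34,80,.21),1.326)
```

```text
t 2.6 pos [ 0.5745 -0.1196  0.3048] rot [-3.141 -0.     1.326] F [ 0.5  1.1 -0.2] w 0.0002 -> cm [-3.58  2.84  9.48]
turn [-0.001 -0.    -0.   ]
```

Emit:
step_arm(
  increments="-1.8 1.42 0 0 0 0; -1.78 1.42 0 0 0 0; 0 0 4 0 0 0; 0 0 4 0 0 0; 0 0 0.5 0 0 0",
)

```text
time: 3.1
tool_pos: [0.5896, -0.1585, 0.2123]
ee_rot: [-3.127, -0.002, 1.325]
wrist_force: [-0.3, 0.3, -1.1]
width: 0.0004
```

Run:
```python
from h import *
to(st(-34,80,.21),1.326)
snapshot("scene")
a=snapshot("scene")[:,:,::-1];b=snapshot("top")[:,:,::-1]
cv2.imwrite('pics/raw_s1.png',a);cv2.imwrite('pics/raw_t1.png',b)
c=lambda im,x,y:cv2.resize(im[y-60:y+60,x-53:x+53],None,fx=3.7,fy=3.7,interpolation=cv2.INTER_CUBIC)
cv2.imwrite('pics/p1.png',np.hstack([c(a,235,290),c(b,345,168)]))
```

```text
t 3.1 pos [ 0.5896 -0.1585  0.2123] rot [-3.127e+00 -2.000e-03  1.325e+00] F [-0.3  0.3 -1.1] w 0.0004 -> cm [-0.17  0.44  0.23]
turn [-0.014 -0.002 -0.001]
```

View pics/p1.png

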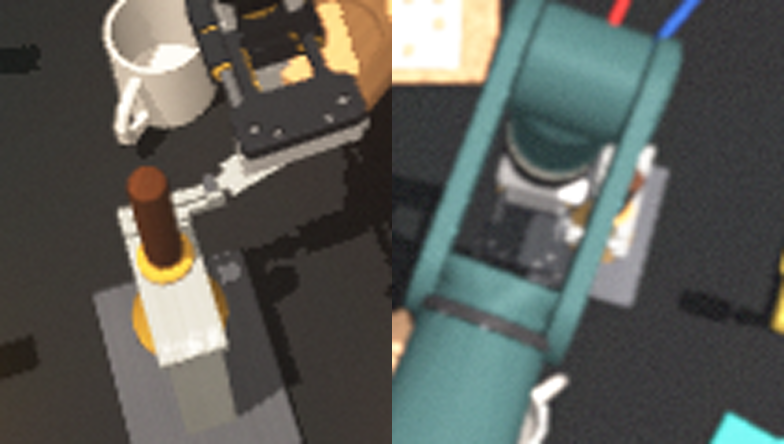

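Emit:
step_arm(
  increments="-0.17 0.4 0 0 0 0; 0 0 1 0 0 0; 0 0 1 0 0 0; 0 0 1 0 0 0; 0 0 1 0 0 0",
)

```text
time: 3.75
tool_pos: [0.5966, -0.1616, 0.1803]
ee_rot: [3.141, -0.001, 1.326]
wrist_force: [-0.8, 2.2, 10.6]
width: 0.0005
```

Emit:
step_arm(
  increments="0 0 0.6 0 0 0; 0 0 0.6 0 0 0; 0 0 0.5 0 0 0; 0 0 0.5 0 0 0; 0 0 0.5 0 0 0",
)

```text
time: 4.25
tool_pos: [0.5977, -0.1601, 0.1551]
ee_rot: [3.138, -0.004, 1.327]
wrist_force: [-0.3, 4.7, 8.7]
width: 0.0004
```

Emit:
step_arm(
  increments="0 0 0.5 0 0 0; 0 0 0.5 0 0 0; 0 0 0.4 0 0 0; 0 0 0 0 0 0; 0 0 0 0 0 0",
)

```text
time: 4.75
tool_pos: [0.596, -0.1617, 0.1386]
ee_rot: [-3.14, -0.0, 1.326]
wrist_force: [1.0, -0.2, -0.3]
width: 0.0004
```

Run:
```python
from h import *
to(st(-34,80,.21),1.326)
a=snapshot("scene")[:,:,::-1];cv2.imwrite('pics/raw_s2.png',a)
```

```text
t 4.75 pos [ 0.596  -0.1617  0.1386] rot [-3.14  -0.     1.326] F [ 1.  -0.2 -0.3] w 0.0004 -> cm [-0.   -0.28 -7.14]
turn [-0.001 -0.    -0.   ]
```

Emit:
step_arm(
  increments="0 0 -4 0 0 0; 0 0 -5 0 0 0; 0 0 -5 0 0 0; 0 0 -3 0 0 0; 0 0 0 0 0 0",
  claw=-1,
)

```text
time: 5.3
tool_pos: [0.598, -0.1625, 0.3162]
ee_rot: [3.13, 0.001, 1.326]
wrist_force: [-0.3, -0.2, 0.9]
width: 0.0367
```

Run:
```python
from h import *
a=snapshot("scene")[:,:,::-1];cv2.imwrite('pics/raw_s3.png',a)
x,y=235,280
cv2.imwrite('pics/p3.png',cv2.resize(a[y-60:y+60,x-70:x+70],None,fx=5,fy=5,interpolation=cv2.INTER_CUBIC))
to(st(0,0,.30),1.326)
```

```text
t 5.35 pos [ 0.5973 -0.1623  0.3125] rot [3.136e+00 1.000e-03 1.326e+00] F [0.4 1.2 0.1] w 0.0412 -> cm [-7.98  2.99  1.27]
turn [ 0.006  0.001 -0.   ]
```

View pics/p3.png

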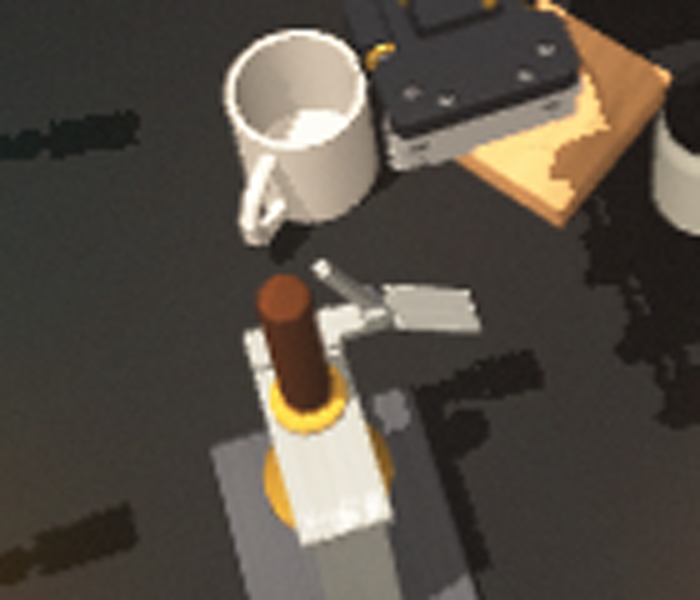

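The keeper is open: the bar stands at crop (345,285) and the paddle slopes down. The bell still hangs.

Run:
```python
from h import *
print(onz("scene",222,279.6,.256),onz("scene",165+310/5,220+399/5,.156))
to(st(0,0,.30),1.326)
# bar tip, expected st(-34,20,.205)
print(onz("scene",165+322/5,220+268/5,.205),st(-34,20,.205))
```

```text
[ 0.60977309 -0.24682113  0.256     ] [ 0.61146718 -0.24765572  0.156     ]
t 5.35 pos [ 0.5973 -0.1623  0.3125] rot [3.136e+00 1.000e-03 1.326e+00] F [0.4 1.2 0.1] w 0.0412 -> cm [-7.98  2.99  1.27]
turn [ 0.006  0.001 -0.   ]
[ 0.58134239 -0.21783014  0.205     ] [ 0.57884838 -0.21936874  0.205     ]
```

Emit:
step_arm(
  increments="-2.65 1.05 0 0 0 0; -2.65 1.05 0 0 0 0; -2.63 1.05 0 0 0 0; 0 0 0 0 0 0; 0 0 0 0 0 0",
)

```text
time: 5.85
tool_pos: [0.6072, -0.2466, 0.3063]
ee_rot: [-3.136, -0.002, 1.325]
wrist_force: [0.8, 0.5, 0.2]
width: 0.0811
```

```bash
sed -i 's/SEAT=.*/SEAT=np.array([.609,-.247])/' h.py
python3 - <<'E'
from h import *
to(st(0,0,.206),1.326)
E
```

```text
t 5.85 pos [ 0.6072 -0.2466  0.3063] rot [-3.136e+00 -2.000e-03  1.325e+00] F [0.8 0.5 0.2] w 0.0811 -> cm [-0.02  0.24 10.03]
turn [-0.005 -0.002 -0.001]
```

Emit:
step_arm(
  increments="0 0.1 2 0 0 0; 0 0 2.5 0 0 0; 0 0 2.5 0 0 0; 0 0 2 0 0 0; 0 0 1 0 0 0",
)

```text
time: 6.35
tool_pos: [0.6076, -0.2447, 0.2061]
ee_rot: [-3.136, -0.002, 1.327]
wrist_force: [-0.2, 0.2, -0.4]
width: 0.0941
```

Emit:
step_arm(
  increments="0 0 0 0 0 0; 0 0 0 0 0 0",
)

```text
time: 6.55
tool_pos: [0.609, -0.2462, 0.2103]
ee_rot: [3.141, -0.0, 1.327]
wrist_force: [-0.2, 0.5, 0.8]
width: 0.0942
```

Run:
```python
from h import *
to(st(0,0,.206),1.326)
a=snapshot("scene")[:,:,::-1];cv2.imwrite('pics/raw_s4.png',a)
x,y=235,280
cv2.imwrite('pics/p4.png',cv2.resize(a[y-60:y+60,x-70:x+70],None,fx=5,fy=5,interpolation=cv2.INTER_CUBIC))
to(st(0,0,.206),1.326)
```

```text
t 6.55 pos [ 0.609  -0.2462  0.2103] rot [ 3.141 -0.     1.327] F [-0.2  0.5  0.8] w 0.0942 -> cm [-0.07  0.02  0.43]
turn [ 0.001 -0.     0.001]
t 6.6 pos [ 0.6093 -0.2466  0.211 ] rot [3.139 0.    1.326] F [-0.   0.3  0.3] w 0.0939 -> cm [-0.05 -0.02  0.5 ]
turn [0.002 0.    0.   ]
```

View pics/p4.png

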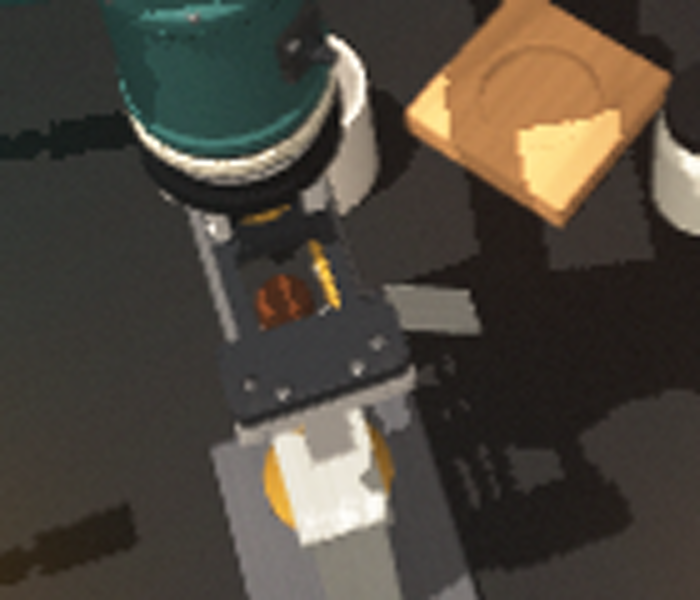

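The handle top (crop 285,298) sits between the open fingers, so I'll close.

Emit:
step_arm(
  increments="0 0 0 0 0 0; 0 0 0 0 0 0; 0 0 0 0 0 0; 0 0 0 0 0 0; 0 0 0 0 0 0",
  claw=1,
)

```text
time: 7.1
tool_pos: [0.6087, -0.2469, 0.2095]
ee_rot: [3.141, -0.0, 1.326]
wrist_force: [-0.1, -0.0, -0.1]
width: 0.0572
```

Emit:
step_arm(
  increments="0 0 0 0 0 0; 0 0 0 0 0 0; 0 0 0 0 0 0; 0 0 0 0 0 0; 0 0 0 0 0 0",
)

```text
time: 7.6
tool_pos: [0.6084, -0.2467, 0.2094]
ee_rot: [-3.141, -0.0, 1.326]
wrist_force: [-0.9, 0.1, 0.2]
width: 0.0233
```

Run:
```python
from h import *
to(st(0,0,.206),1.326)
```

```text
t 7.6 pos [ 0.6084 -0.2467  0.2094] rot [-3.141 -0.     1.326] F [-0.9  0.1  0.2] w 0.0233 -> cm [-0.01  0.07  0.34]
turn [-0.001 -0.    -0.   ]
```

Emit:
step_arm(
  increments="0 0 0 0 0 0; 0 0 -0.3 0 0 0; 0 0 -0.4 0 0 0; 0 0 -0.35 0 0 0; 0 0 0 0 0 0",
)

```text
time: 8.1
tool_pos: [0.609, -0.2469, 0.2205]
ee_rot: [3.141, 0.0, 1.326]
wrist_force: [-0.7, 0.0, -3.5]
width: 0.0234
```

Emit:
step_arm(
  increments="0 0 0 0 0 0; 0 0 0 0 0 0; 0 0 0 0 0 0",
)

```text
time: 8.4
tool_pos: [0.6086, -0.2468, 0.2197]
ee_rot: [-3.141, -0.0, 1.326]
wrist_force: [-0.1, -0.1, -4.0]
width: 0.024
```

Run:
```python
from h import *
for i in range(3):
    a=snapshot("scene")[:,:,::-1]; to(st(-90,0,.2199),1.326)
cv2.imwrite('pics/raw_s5.png',a)
```

```text
t 8.45 pos [ 0.6086 -0.2468  0.2197] rot [-3.141 -0.     1.326] F [ 1.  -0.4 -3.5] w 0.0236 -> cm [-0.02 -8.96 -0.02]
turn [-0. -0. -0.]
t 8.5 pos [ 0.6086 -0.2468  0.2198] rot [-3.141 -0.     1.326] F [-0.4  0.2 -4.3] w 0.0233 -> cm [-0.02 -8.96 -0.01]
turn [-0. -0. -0.]
t 8.55 pos [ 0.6087 -0.2468  0.2198] rot [-3.141 -0.     1.326] F [ 0.5  0.1 -4.1] w 0.0236 -> cm [-0.02 -8.96 -0.01]
turn [-0. -0. -0.]
```

The wrist carries the bell's full weight and it is raised 10.4 mm. Now I'll draw it out level.

Emit:
step_arm(
  increments="0 -0.6 0 0 0 0; 0 -0.9 0 0 0 0; 0 -0.9 0 0 0 0; 0 -0.9 0 0 0 0; 0 -0.9 0 0 0 0",
)

```text
time: 9.05
tool_pos: [0.567, -0.2364, 0.2202]
ee_rot: [3.141, -0.0, 1.326]
wrist_force: [0.2, -0.4, -4.5]
width: 0.0236
```

Emit:
step_arm(
  increments="0 -1 0 0 0 0; 0 -1 0 0 0 0; 0 -1 0 0 0 0; 0 -1 0 0 0 0; 0 -1.3 0 0 0 0",
)

```text
time: 9.55
tool_pos: [0.5159, -0.2236, 0.2199]
ee_rot: [3.141, -0.0, 1.326]
wrist_force: [0.4, 0.6, -3.7]
width: 0.0236
```

Emit:
step_arm(
  increments="0 -0.5 0 0 0 0; 0 0 0 0 0 0; 0 0 -1.5 0 0 0; 0 0 -2 0 0 0; 0 0 -2.5 0 0 0",
)

```text
time: 10.05
tool_pos: [0.5119, -0.2225, 0.2806]
ee_rot: [-3.141, -0.001, 1.326]
wrist_force: [0.0, -0.6, -3.1]
width: 0.0232
```

Run:
```python
from h import *
a=snapshot("scene")[:,:,::-1]; cv2.imwrite('pics/raw_s6.png',a)
to([.4635,-.025,.27],1.326)
cv2.imwrite('pics/p6.png',cv2.resize(a[170:350,150:390],None,fx=3.3,fy=3.3,interpolation=cv2.INTER_CUBIC))
```

```text
t 10.1 pos [ 0.5135 -0.2234  0.2867] rot [3.133e+00 2.000e-03 1.326e+00] F [ 0.9 -0.5  1. ] w 0.0239 -> cm [18.04 -9.67  1.55]
turn [0.009 0.002 0.   ]
```

View pics/p6.png

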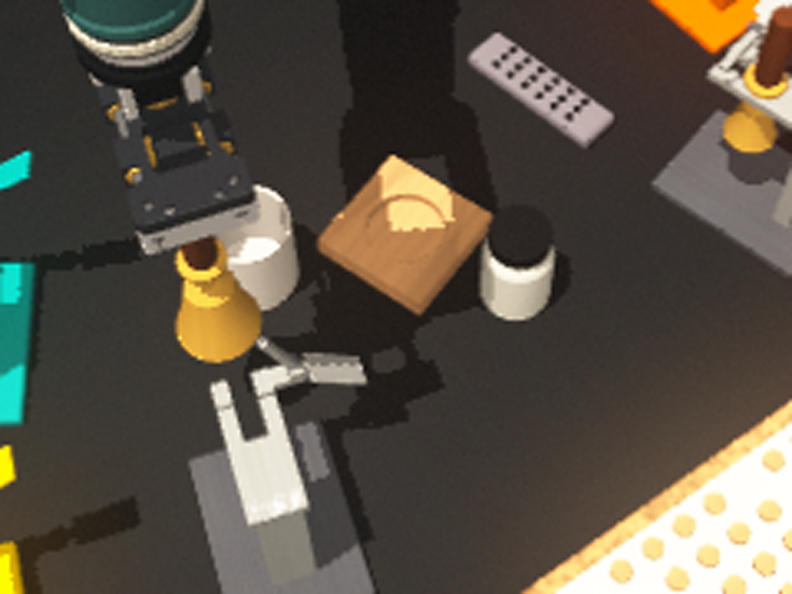

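The bell hangs upright and clear of the fork. Next I'll measure the recess rim more closely in the first, unshadowed pictures.

Run:
```python
from h import *
s=cv2.imread('pics/raw_scene0.png');t=cv2.imread('pics/raw_top0.png')
def c(n,im,P):
    u,v=np.round(proj(n,P)).astype(int); print(n,u-20,v-20)
    k=cv2.resize(im[v-20:v+20,u-20:u+20],(400,400),interpolation=cv2.INTER_CUBIC)
    k=cv2.normalize(cv2.cvtColor(k,cv2.COLOR_BGR2GRAY),None,0,255,cv2.NORM_MINMAX)
    k=cv2.createCLAHE(6,(4,4)).apply(k); k=cv2.cvtColor(k,cv2.COLOR_GRAY2BGR)
    a=np.linspace(0,6.283,60)
    for q in a[::2]:
        w=proj(n,[P[0]+.035*np.cos(q),P[1]+.035*np.sin(q),.02]); cv2.circle(k,tuple(int(z) for z in ((w-[u-20,v-20]+.5)*10)),2,(0,0,255),-1)
    return k
P=(.4638,-.0247,.02)
cv2.imwrite('pics/rest.png',np.hstack([c("scene",s,P),c("top",t,P)]))
```

```text
scene 253 219
top 267 190
```

View pics/rest.png

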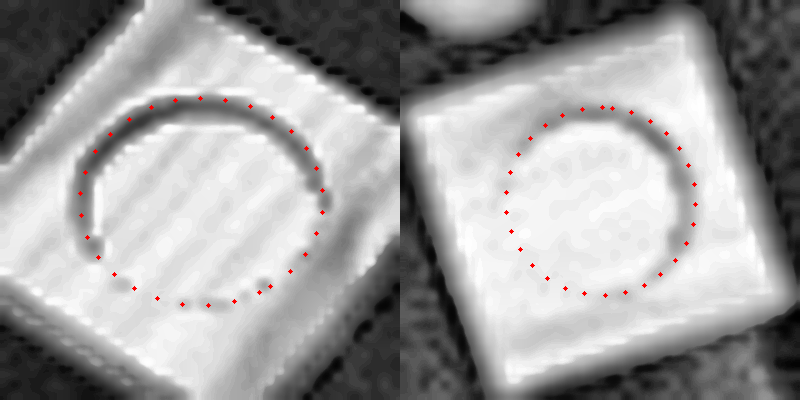

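Emit:
step_arm(
  increments="1.5 -0.8 0 0 0 0; 2.5 -1.35 0 0 0 0; 2.5 -1.35 0 0 0 0; 2.5 -1.35 0 0 0 0; 2.5 -1.35 0 0 0 0",
)

```text
time: 10.6
tool_pos: [0.4784, -0.0938, 0.2786]
ee_rot: [-3.139, -0.001, 1.326]
wrist_force: [0.9, 0.1, -3.8]
width: 0.0236
```

Emit:
step_arm(
  increments="2.5 -1.35 0 0 0 0; 2.5 -1.35 0 0 0 0; 1.5 -0.8 0 0 0 0; 0 0 0 0 0 0; 0 0 0 0 0 0",
)

```text
time: 11.1
tool_pos: [0.4608, -0.024, 0.2793]
ee_rot: [-3.141, 0.001, 1.327]
wrist_force: [0.4, 0.8, -3.4]
width: 0.0233
```

Run:
```python
from h import *
to([.4638,-.0247,.25],1.326)
```

```text
t 11.1 pos [ 0.4608 -0.024   0.2793] rot [-3.141e+00  1.000e-03  1.327e+00] F [ 0.4  0.8 -3.4] w 0.0233 -> cm [0.   0.31 2.93]
turn [-0.001  0.001  0.001]
```

Descend partway to TCP z≈0.19 (mouth about 0.039), then look to compare the bell's axis with the recess.

Emit:
step_arm(
  increments="0 0.3 2 0 0 0; 0 0 2.5 0 0 0; 0 0 2.5 0 0 0; 0 0 1.5 0 0 0; 0 0 0 0 0 0",
)

```text
time: 11.6
tool_pos: [0.4625, -0.0255, 0.1918]
ee_rot: [-3.135, 0.001, 1.325]
wrist_force: [-0.2, -0.3, -3.7]
width: 0.0236
```

Emit:
step_arm(
  increments="0 0 0 0 0 0; 0 0 0 0 0 0; 0 0 0 0 0 0",
)

```text
time: 11.9
tool_pos: [0.465, -0.0254, 0.1966]
ee_rot: [3.139, -0.0, 1.326]
wrist_force: [0.6, 0.1, -3.9]
width: 0.0236
```

Run:
```python
from h import *
a=snapshot("scene")[:,:,::-1].copy(); cv2.imwrite('pics/raw_s7.png',a)
to([.4638,-.0247,.1614],1.326)
p=get_obs()["tool_pos"]; zm=p[2]-.1514
u,v=np.round(proj("scene",[p[0],p[1],zm+.05])).astype(int)-[36,32]
k=cv2.resize(a[v:v+64,u:u+72],None,fx=11,fy=9.2,interpolation=cv2.INTER_CUBIC); k=cv2.resize(a[v:v+64,u:u+72],None,fx=9,fy=9,interpolation=cv2.INTER_CUBIC)
for r,z,col in((.018,.098,(255,0,0)),(.018,.092,(255,0,0)),(.032,0,(0,0,255))):
    for q in np.linspace(0,6.28,48):
        w=proj("scene",[p[0]+r*np.cos(q),p[1]+r*np.sin(q),zm+z]); cv2.circle(k,tuple(int(x) for x in (w-[u,v]+.5)*9),1,col,-1)
for q in np.linspace(0,6.28,48):
    w=proj("scene",[.4638+.035*np.cos(q),-.0247+.035*np.sin(q),.02]); cv2.circle(k,tuple(int(x) for x in (w-[u,v]+.5)*9),1,(0,255,0),-1)
cv2.imwrite('pics/p7.png',k)
```

```text
t 11.95 pos [ 0.4649 -0.0253  0.1964] rot [ 3.139 -0.     1.326] F [-0.2 -0.1 -3.9] w 0.0238 -> cm [ 0.03 -0.13  3.5 ]
turn [ 0.003 -0.    -0.   ]
```

View pics/p7.png

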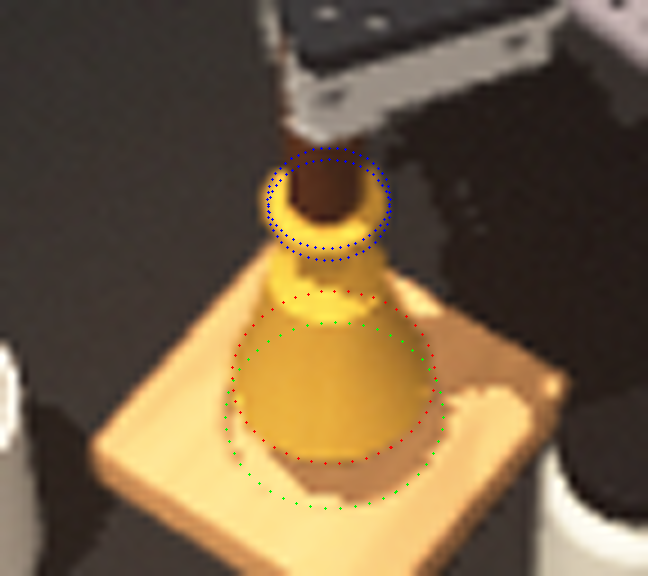

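Both overlays agree: mouth (red) and collar (blue) sit on the TCP axis to about 1 mm. I'll correct by 1 mm and lower gently.

Emit:
step_arm(
  increments="0 -0.1 1 0 0 0; 0 0 0.8 0 0 0; 0 0 0.6 0 0 0; 0 0 0.4 0 0 0; 0 0 0.2 0 0 0",
)

```text
time: 12.45
tool_pos: [0.4628, -0.0248, 0.164]
ee_rot: [-3.14, -0.0, 1.326]
wrist_force: [-0.1, -0.6, -3.8]
width: 0.0237
```

Emit:
step_arm(
  increments="0 0 0.1 0 0 0; 0 0 0.1 0 0 0; 0 0 0 0 0 0; 0 0 0 0 0 0; 0 0 0 0 0 0",
)

```text
time: 12.95
tool_pos: [0.4633, -0.0249, 0.1632]
ee_rot: [3.141, -0.0, 1.326]
wrist_force: [-0.2, 0.1, -4.7]
width: 0.0235
```

Emit:
step_arm(
  increments="0 0 0.1 0 0 0; 0 0 0.05 0 0 0; 0 0 0 0 0 0; 0 0 0 0 0 0",
)

```text
time: 13.35
tool_pos: [0.4632, -0.0249, 0.1615]
ee_rot: [-3.142, -0.0, 1.326]
wrist_force: [-0.5, -0.0, -4.7]
width: 0.0234
```

Emit:
step_arm(
  increments="0 0 0.05 0 0 0; 0 0 0 0 0 0; 0 0 0 0 0 0",
)

```text
time: 13.65
tool_pos: [0.4633, -0.0249, 0.1614]
ee_rot: [3.141, -0.0, 1.326]
wrist_force: [-1.2, 0.7, -0.8]
width: 0.0234
```

It touched down at the expected height (0.161), so I'll release.

Emit:
step_arm(
  increments="0 0 0.03 0 0 0; 0 0 0 0 0 0; 0 0 0 0 0 0",
)

```text
time: 13.95
tool_pos: [0.4633, -0.0249, 0.1614]
ee_rot: [3.141, -0.0, 1.326]
wrist_force: [-2.0, 0.5, 3.3]
width: 0.0237
```

Emit:
step_arm(
  increments="0 0 0 0 0 0; 0 0 0 0 0 0; 0 0 0 0 0 0; 0 0 0 0 0 0; 0 0 0 0 0 0",
  claw=-1,
)

```text
time: 14.45
tool_pos: [0.4633, -0.0249, 0.1606]
ee_rot: [3.142, -0.0, 1.326]
wrist_force: [-0.3, -0.2, -0.1]
width: 0.0603
```

Emit:
step_arm(
  increments="0 0 0 0 0 0; 0 0 0 0 0 0; 0 0 -1.5 0 0 0; 0 0 -2.5 0 0 0; 0 0 -3 0 0 0",
)

```text
time: 14.95
tool_pos: [0.4625, -0.0248, 0.2302]
ee_rot: [-3.139, 0.0, 1.326]
wrist_force: [-0.2, -0.1, 0.5]
width: 0.0942
```

Emit:
step_arm(
  increments="0 0 -3 0 0 0; 0 0 -3 0 0 0; 0 0 -1.5 0 0 0; 0 0 0 0 0 0; 0 0 0 0 0 0",
)

```text
time: 15.45
tool_pos: [0.4632, -0.0249, 0.3052]
ee_rot: [-3.141, -0.0, 1.326]
wrist_force: [0.5, -0.3, -0.3]
width: 0.094
```

Run:
```python
from h import *
to(st(-34,60,.3),1.326); print(st(-34,60,.2),st(-34,0,.2))
```

```text
t 15.45 pos [ 0.4632 -0.0249  0.3052] rot [-3.141 -0.     1.326] F [ 0.5 -0.3 -0.3] w 0.094 -> cm [-12.01  16.13   0.51]
turn [-0. -0. -0.]
[ 0.59052526 -0.18055691  0.2       ] [ 0.57600995 -0.23877466  0.2       ]
```

Emit:
step_arm(
  increments="-2.4 3.22 0 0 0 0; -2.4 3.22 0 0 0 0; -2.4 3.22 0 0 0 0; -2.4 3.22 0 0 0 0; -2.4 3.22 0 0 0 0",
  claw=1,
)

```text
time: 15.95
tool_pos: [0.5906, -0.1814, 0.3031]
ee_rot: [-3.138, -0.001, 1.326]
wrist_force: [0.5, -0.9, -0.2]
width: 0.0574
```

Emit:
step_arm(
  increments="0 0 0 0 0 0; 0 0 0 0 0 0; 0 0 0 0 0 0; 0 0 0 0 0 0; 0 0 0 0 0 0",
)

```text
time: 16.45
tool_pos: [0.5899, -0.1793, 0.3068]
ee_rot: [3.14, 0.0, 1.327]
wrist_force: [-0.4, 0.9, -0.2]
width: 0.0174
```

Run:
```python
from h import *
a=snapshot("scene")[:,:,::-1].copy(); cv2.imwrite('pics/raw_s8.png',a)
to(st(-34,60,.18),1.326)
cv2.imwrite('pics/p8.png',cv2.resize(a[170:350,150:390],None,fx=3.3,fy=3.3,interpolation=cv2.INTER_CUBIC))
```

```text
t 16.5 pos [ 0.5899 -0.1795  0.3067] rot [3.14  0.    1.327] F [ 0.7  0.5 -0.2] w 0.0136 -> cm [-0.09  0.07 12.68]
turn [0.002 0.    0.001]
```

View pics/p8.png

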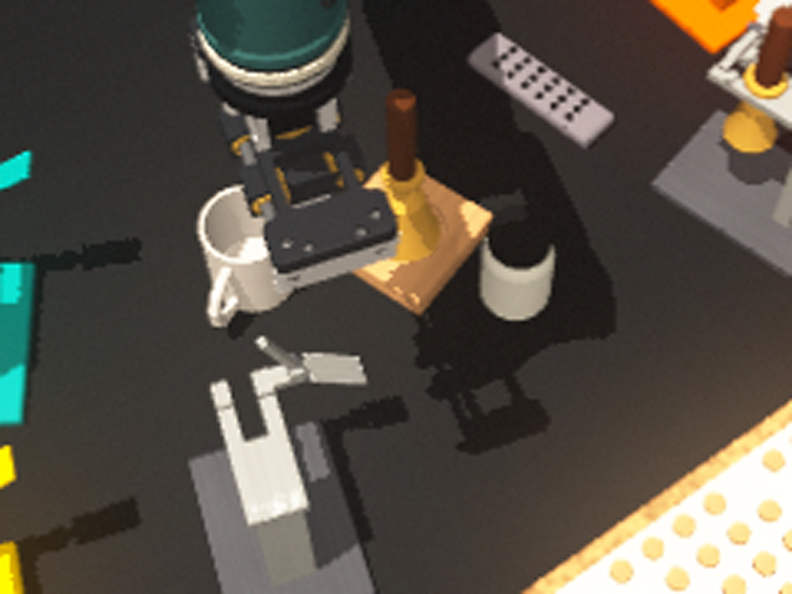

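The bell stands upright in the recess (crop 400,200) and the keeper is still open (bar 275,355). Descending outside the bar.

Emit:
step_arm(
  increments="0 0 3 0 0 0; 0 0 3.5 0 0 0; 0 0 3.5 0 0 0; 0 0 2 0 0 0; 0 0 0.7 0 0 0",
)

```text
time: 17.0
tool_pos: [0.5887, -0.1793, 0.1757]
ee_rot: [-3.137, -0.001, 1.326]
wrist_force: [-1.2, 1.1, 0.7]
width: 0.001
```

Emit:
step_arm(
  increments="-1 0 0 0 0 0; -1 0 0 0 0 0; -0.8 0 0 0 0 0; -0.8 0 0 0 0 0; -0.7 0 0.1 0 0 0",
)

```text
time: 17.5
tool_pos: [0.5827, -0.2154, 0.1799]
ee_rot: [3.138, -0.014, 1.331]
wrist_force: [3.1, 14.8, 2.8]
width: 0.0003
```

Emit:
step_arm(
  increments="-0.7 0 0.1 0 0 0; -0.7 0 0.2 0 0 0; -0.6 0 0.2 0 0 0; -0.5 0 0.2 0 0 0; 0 0 0 0 0 0",
)

```text
time: 18.0
tool_pos: [0.5734, -0.2481, 0.171]
ee_rot: [3.141, 0.001, 1.324]
wrist_force: [-0.3, -0.5, -0.2]
width: 0.0005
```

Run:
```python
from h import *
to(st(-34,0,.17),1.326)
```

```text
t 18.0 pos [ 0.5734 -0.2481  0.171 ] rot [3.141e+00 1.000e-03 1.324e+00] F [-0.3 -0.5 -0.2] w 0.0005 -> cm [0.97 0.03 0.09]
turn [ 0.     0.001 -0.002]
```

The push met the spring and then the force vanished, so it likely snapped shut. Retreat up and check.

Emit:
step_arm(
  increments="0 0 -3 0 0 0; 0 0 -4 0 0 0; 0 0 -4 0 0 0; 0 0 -4 0 0 0; 0 -2 -1 0 0 0",
)

```text
time: 18.5
tool_pos: [0.5561, -0.243, 0.3356]
ee_rot: [3.133, 0.003, 1.325]
wrist_force: [-0.6, 0.3, 0.4]
width: 0.0004
```

Emit:
step_arm(
  increments="0 -4 0 0 0 0; 0 -4 0 0 0 0; 0 0 0 0 0 0; 0 0 0 0 0 0; 0 0 0 0 0 0",
)

```text
time: 19.0
tool_pos: [0.4775, -0.2227, 0.3306]
ee_rot: [3.141, 0.0, 1.325]
wrist_force: [0.4, -0.1, -1.0]
width: 0.0006
```

Run:
```python
from h import *
a=snapshot("scene")[:,:,::-1].copy(); cv2.imwrite('pics/raw_s9.png',a)
to(st(-34,60,.18),1.326)
cv2.imwrite('pics/p9.png',cv2.resize(a[130:350,150:440],None,fx=2.7,fy=2.7,interpolation=cv2.INTER_CUBIC))
b=cv2.imread('pics/raw_scene0.png')
k=cv2.absdiff(a,b)[130:350,150:440].max(2)
for nm,P in(('small',(.585,.258,.2)),('remote',onz("scene",313,197,.018)),('jar',onz("scene",306,248,.1)),('mug',onz("scene",225,245,.08))):
    u,v=proj("scene",P).astype(int); print(nm,u,v,cv2.absdiff(a,b)[v-15:v+15,u-15:u+15].mean().round(1))
# bell: collar/handle top overlay error
h=cv2.cvtColor(a,cv2.COLOR_BGR2HSV); m=cv2.inRange(h,(0,90,30),(12,255,140)); u,v=proj("scene",(.4638,-.0247,.208)).astype(int)
w=np.zeros_like(m); w[v-8:v+8,u-12:u+12]=255; ys,xs=np.nonzero(m&w); print('handle top exp',u,v,'seen x',xs.min(),xs.max(),'ymin',ys.min(), proj("scene",(.4638-.012*.82,-.0247+.012*.57,.208)))
```

```text
t 19.05 pos [ 0.4777 -0.2226  0.3304] rot [ 3.142 -0.     1.326] F [-0.   0.3  0.2] w 0.0004 -> cm [ 6.82  9.92 15.04]
turn [ 0. -0. -0.]
small 386 182 1.0
remote 313 196 1.6
jar 306 248 8.8
mug 225 244 3.8
handle top exp 271 199 seen x 266 276 ymin 196 [271.66283351 195.57450914]
```

View pics/p9.png

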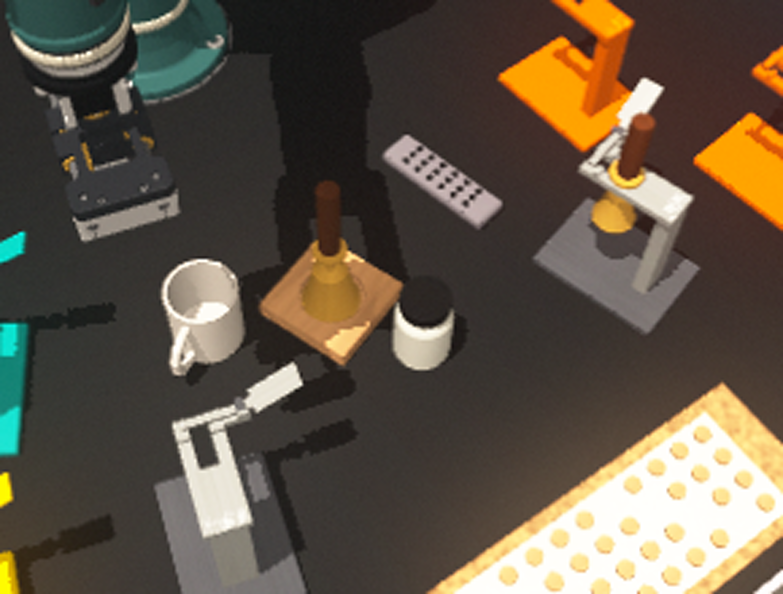

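The keeper is shut: the bar lies across the slot mouth at (205,420) and the paddle is up at (275,388). The bell is upright in the recess, with its handle top at the expected pixel. The other items are unmoved and the arm is clear.

```bash
python3 -c "
from bench import *
print(close_job())"
```

```text
the job is handed in; nothing more can be done
None
```

I handed the job in at about 19 s. The big bell stands upright in the recess and its keeper is shut again. The system gave no verdict, so this rests on my own checks.

- **Which bell:** I took the big bell to be the one on the right-hand grey stand. Its handle top measured about 21 mm higher than the other bell's, which matches the sizes given.
- **Keeper opened:** I pressed the paddle until the force dropped to zero. The picture showed the bar standing up while the bell still hung.
- **Bell moved:** I lifted it 10.4 mm by its handle, drew it out level and carried it over the rest. It touched down at the expected height with only a few newtons, and I released it there.
- **Keeper shut:** I pushed the bar inwards. It resisted with about 15 N and then the force vanished. The last picture shows the bar across the slot and the paddle up.

**Last checks:** The bell's handle top was at the pixel expected for a seated bell. The small bell and remote matched the first picture. The image patches round the jar and mug differed slightly. I put that down to shadow, because both look in place. The gripper was clear, with no force on it.

**Disagreements:** The two cameras differed by about 4 mm on the rest. My first handle estimates differed by up to 9 mm. The rim overlay settled the first, and later close looks settled the second.

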